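Refit the burner knob on the bakery's gas hob and hold it in

TASK

The steel bench hob's burner knob was taken off for cleaning and lies loose on the table. First turn the main gas knob, the one still fitted on the hob, until its nose points at the raised mark beside it; then pick up the loose knob, turn it so that its bore fits the D-shaped spindle, push it fully home on the spindle and press it all the way in against the spindle's spring. Finish while still gripping the knob and holding it pressed in (letting go would shut the gas), with the main knob still at its mark and the other things on the table left where they are.

Things in the scene. Friction and masses are not known exactly. Their poses are not given: they have to be found in the camera images.
- main_knob_grip (a point): The main gas knob, fitted on the hob's top at the front right seen from the robot. Black wing knob: block 28 wide with flat upright sides to grip across, nose tip 26 from the axis, pale line on top towards the nose, round skirt 46 across. Over the hob's top: skirt to 7, block to 36. This point lies on its upright turning axis, 22 above the hob's top. x along the nose, z up.
- main_knob (a joint): Turn of the main gas knob, rad; grows anticlockwise seen from above, and 1.40 is with the nose straight at the raised mark. Can turn from -0.2 to 2.2; light friction (0.05 N m) keeps it where it is left.
- gas_mark (a point): Top of the raised black mark on the hob's top, a ridge 18 long (radially), 6 wide, 3 tall, its middle 41 from the main knob's axis. x, y, z are those of the hob (z up). The hob is steel, 340 x 340, its top 60 above the table; burner and trivet (to 36 above the top) fill its far half.
- knob_center (a point): The loose burner knob, upright on the table to the robot's left: black wing knob like the fitted one, 36 tall, block 28 wide with flat upright sides along x, nose to +x, pale line on top towards the nose, round skirt 46 across and 4 tall at the bottom. This point: on its axis, half-way up (18 above its underside). x along the nose, y across the flat sides, z up. About 60 g.
- knob_nose (a point): Tip of the loose knob's nose, 26 along x from its axis, half-way up; axes as for the knob. The knob's bore is in its underside, on the axis, 16 deep, D-shaped: radius 8.2, with its flat 3.7 from the axis on the nose's side.
- spindle_tip (a point): Centre of the top of the bare brass D-spindle, upright at the hob's front left, 26 above the hob's top. Diameter 14, flat 2.5 from the axis on its +x side (away from the robot), rim bevelled by 2. x points out of the flat, z up. The knob goes on only with its nose along this x (within 0.15 rad); fully home, the bore's end rests on the spindle, the knob's centre 2 above this point.
- spindle (a joint): How far the spindle is pressed down, m: 0 released, 0.008 fully in. It does not turn. Its spring needs about 3 N to begin and 9 N fully in, and pushes it back up when released; fully in, the seated knob's underside is 2 above the hob's top.
- jar: Bystander, to be left alone: closed amber glass jar, 68 across, 110 tall. Origin at its underside.
- loaf_tin: Bystander, to be left alone: open dark loaf tin 110 x 220 x 70 tall. Origin at its underside.
- cutter: Bystander, to be left alone: round steel pastry cutter, a ring 72 across, 35 tall. Origin at its underside.
- scraper: Bystander, to be left alone: dough scraper lying flat: steel blade with a red plastic grip along one edge, 85 x 110, 12 thick. Origin at its underside.
- saucepan: Bystander, to be left alone: aluminium saucepan 160 across, 85 tall, with a long handle. Origin at its underside.
- brush: Bystander, to be left alone: pastry brush lying flat, about 220 long. Origin at its underside.
- shaker: Bystander, to be left alone: aluminium flour shaker 68 across, 118 tall. Origin at its underside.
There are look-alikes about, which are no part of the job. Of the things shaped like the part that bears knob_center, the black one is meant.

How it is judged:
On the way, in this order (a step that is already met when the one before it is completed fails the run):
1. the main gas knob points at its mark (value of joint main_knob between 1.25 and 1.55 rad), for 0.3 s.
2. the burner knob is fully home on the spindle (z of knob_center in the frame of spindle_tip below 0.0045 m and horizontal distance between knob_center and spindle_tip below 0.003 m and x of knob_nose in the frame of spindle_tip above 0.022 m and angle between knob_center's own z axis and vertical below 0.12 rad), for 0.2 s.
At the end, for the whole second after the job is handed in: Main knob within 0.15 rad of its mark. Burner knob home on the spindle: centre under 4.5 mm above its top and within 3 mm of its axis, upright to 0.12 rad, nose tip at least 22 mm along its x. Spindle in by over 5.5 of 8 mm, knob pressing it with over 3 N, fingers on the knob with over 2 N (all of step 1 and all of step 2 and value of joint spindle above 0.0055 m and contact force between the fingers and knob above 2 N and contact force between knob and spindle above 3 N); the arm keeps its last pose, push and grip.
It fails at once if a bystander is knocked or moved by more than 30 mm (distance of any of jar, loaf_tin, cutter, scraper, saucepan, brush, shaker from where it was at the start of the episode above 0.03 m).
It also fails if it takes over 56 s, if anything falls off the work surface, if the arm or the gripper's body presses on something with over 40 N, if the wrist force passes 120 N, or if a joint passes its speed limit or range.

ROBOT

A 6-joint arm with a two-finger parallel gripper is mounted at the origin on the work surface. World frame = base frame: x ahead of the robot, y to its left, z up, the work surface at z = 0. Lengths are in m, angles in rad, forces in N, time in s.
With the tool pointing down it reaches from about 0.25 to 0.725 m from the base axis. Payload 4 kg.
Tool frame: the origin (TCP) lies on the centre line of the jaws, within the pads' length; the fingertips stand 14 mm ahead of it and the grasp point (between the pads) lies 5 mm behind it; z points along the fingers, x is the direction in which the jaws open and shut, and the axes are right-handed (so a half turn about z gives the same grasp; the last joint's range is limited). The gripper opens to 85 mm and grips with 20 to 120 N. Pads are 22 mm wide; open, the fingers measure 114 mm over their backs; the gripper's body (76 mm by 85 mm) begins 54 mm behind the grasp point. The pads swing forward as they close: fully open they stand 13 mm farther back than shut.
Start: joints at [-1.259, 0.241, 0.005, 1.335, 0, 1.571], TCP at [0.153, -0.476, 0.245] pointing down, gripper open.
Joint ranges: [-2.72, 2.72], [-1.05, 1.87], [-1.09, 1.28], [-1.99, 2.15], [-1.42, 1.44], [-3.14, 3.14]. Speed limits (rad/s): [2.79, 2.79, 3.14, 3.14, 3.14, 3.14].

INTERFACE

Orientations are given as a unit quaternion [x, y, z, w].
In Python, from workcell import get_obs, optics, ticket gives the robot as it stands.
- The arm moves only by the shell command python3 -m inch 'ROWS'. ROWS is JSON, a list that holds one entry, the list of rows, each a list of 5 numbers: the finger opening in cm, from 0 to 8.54, then the shift along the tool's x, y, z in cm, then the turn about the tool's z in degrees. In form: [[[fingers, dx, dy, dz, roll], ...]]. A call has exactly 5 rows; each row is the pose to reach, as a shift and turn from the pose measured when the call began, along the tool's axes at that moment; what a row does not reach only later rows make up. A row lasts 1/8 s, in which the tool goes at most 62.5 mm and 10.7 degrees, less where a joint would pass 70% of its speed; a pose out of reach is approached as far as the arm can. A call with a gripper value outside its range is refused whole. The fingers move at their own pace and stop on an object; the grip force is fixed at half the most. Time passes only in rows, so rows that repeat a pose let the fingers close, or fill a call up. It gives the time, the measured TCP pose, the force and the opening at its end, in the units of the state.
- get_obs(): the state, without advancing time (a new reading comes with each control period).
- optics.camera(name): name is "scene" or "top" or "wrist"; returns (picture, depth): 384x512x3 uint8, red, green, blue; 384x512 float32, m along the optical axis (not along the pixel's ray), 0 where there is no reading.
- optics.camera_info(name): a dict with "vfov" (degrees; the focal length in pixels is half the picture's height over the tangent of half this angle, whatever the lens; pixels are square), "cx", "cy" (the principal point, pixels), "k1" (the pictures are not rectified: a ray, as slopes to the right and down, at radius r is drawn at 1 + k1 r^2 times it, then the intrinsics apply), "R" (3x3) and "t" (3): a world point X has camera coordinates R X + t. Camera axes: x right, y down, z forward; pixel columns grow to the right and rows downward; lengths in m; the calibration is good to about 2 mm. A picture is of the moment at which its call begins: read the wrist's pose just before it. camera_info takes no time and is no camera call; for the wrist camera it gives the pose at the moment of the call.
- ticket.job_done(): hands the job in, once; it reports no verdict.
The state is a dict: "clock": time; "joint_pos": joint angles; "joint_vel": joint speeds; "tau": joint torques, N m; "eef_pos": TCP position; "tool_rot": TCP orientation; "ft_force": force on the tool from outside, world axes, zero at the start; "ft_torque": the same for the moment, N m; "grip_width": finger opening in m.
Only numpy, scipy, OpenCV 4.12 (cv2) and the standard library are available. Lean on these libraries where they do the work, as an engineer would, in place of code of your own. Each camera call takes 0.05 s, during which the arm holds its last target.

## Working session

There is one attempt and no reset: what is moved stays moved. The work goes in short steps, Python scripts to look and compute and a shell command to move; the robot and the scene stay as the last step left them, time stands still between calls to the robot, and variables do not carry over. Pictures are saved under pics/ and viewed, and the job is handed in when it is done.

```bash
mkdir -p pics; ls
python3 - <<'E'
from workcell import get_obs, optics, ticket
import cv2
print(get_obs())
for n in ("scene","top"):
    p,d=optics.camera(n); cv2.imwrite(f"pics/{n}0.png",p[:,:,::-1])
    print(n,optics.camera_info(n), d.min(),d.max())
import numpy as np;
E
```

```text
pics
{'clock': 0.0, 'joint_pos': array([-1.25897928e+00,  2.41402015e-01,  3.72241547e-03,  1.33518637e+00,
        2.69214464e-05,  1.57080799e+00]), 'joint_vel': array([-0.00076744, -0.00022015,  0.00040082, -0.00103905, -0.00079999,
        0.00027383]), 'tau': array([-8.32222304e-05, -3.72321939e+01,  2.52405524e+01,  1.68690132e-02,
        3.21888888e-05,  8.65070831e-06]), 'eef_pos': array([ 0.15321802, -0.47531661,  0.2444177 ]), 'tool_rot': array([ 8.08324203e-01, -5.88736708e-01, -8.28554349e-04, -6.20108840e-04]), 'ft_force': array([-0.34507049,  0.22873608, -0.65931044]), 'ft_torque': array([ 0.06323714, -0.00949907,  0.00862558]), 'grip_width': 0.08549096998735234}
scene {'vfov': 51.72775721628474, 'cx': 255.98895426963585, 'cy': 187.1283093994063, 'k1': 0.018850698025769493, 'R': array([[ 0.19920707,  0.97994859,  0.0041601 ],
       [ 0.78889339, -0.15784747, -0.59391195],
       [-0.58134651,  0.12159333, -0.80451929]]), 't': array([-0.05608094, -0.35175772,  1.59439483])} 0.0 3.4655123
top {'vfov': 42.4713634081413, 'cx': 256.9030628515752, 'cy': 193.49747388199452, 'k1': -0.19076296062832546, 'R': array([[ 0.00764049, -0.99994204,  0.00758506],
       [-0.99708716, -0.00819388, -0.07582908],
       [ 0.07588683, -0.00698359, -0.99709198]]), 't': array([-0.02623948,  0.49090742,  1.76382718])} 0.0 2.6733115
```

View pics/scene0.png

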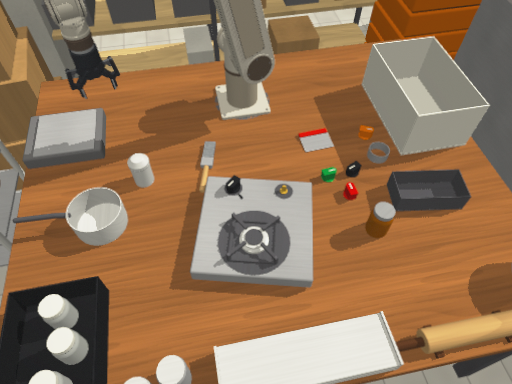

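View pics/top0.png

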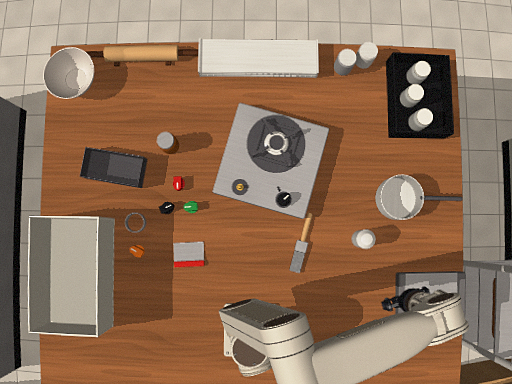

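Top view: the main knob is near (284,198), the spindle near (240,187), and the loose black knob near (167,207), with green and red look-alikes beside it. I'll zoom in.

```bash
cat > h.py <<'E'
import numpy as np, cv2
from workcell import get_obs, optics
def K(i):
    f=192/np.tan(np.radians(i['vfov'])/2); return np.array([[f,0,i['cx']],[0,f,i['cy']],[0,0,1.]])
def ray(i,uv):
    p=cv2.undistortPoints(np.array(uv,float).reshape(-1,1,2),K(i),np.array([i['k1'],0,0,0.]),None,None).reshape(-1,2)
    R=np.array(i['R']);t=np.array(i['t'])
    return -R.T@t, np.c_[p,np.ones(len(p))]@R
def plane(i,uv,z):
    o,d=ray(i,uv); return o+d*((z-o[2])/d[:,2])[:,None]
def proj(i,X):
    return cv2.projectPoints(np.array(X,float).reshape(-1,1,3),cv2.Rodrigues(np.array(i['R']))[0],np.array(i['t']),K(i),np.array([i['k1'],0,0,0.]))[0].reshape(-1,2)
def zoom(p,x0,y0,w,h,s,fn):
    cv2.imwrite(fn,cv2.resize(p[y0:y0+h,x0:x0+w,::-1],None,fx=s,fy=s,interpolation=cv2.INTER_CUBIC))
E
python3 - <<'E'
from h import *
p=cv2.imread('pics/top0.png')[:,:,::-1]; zoom(p,150,160,160,64,5,'pics/t1.png')
p=cv2.imread('pics/scene0.png')[:,:,::-1]; zoom(p,215,150,155,60,5,'pics/s1.png')
E
```

```text
(no output)
```

View pics/t1.png

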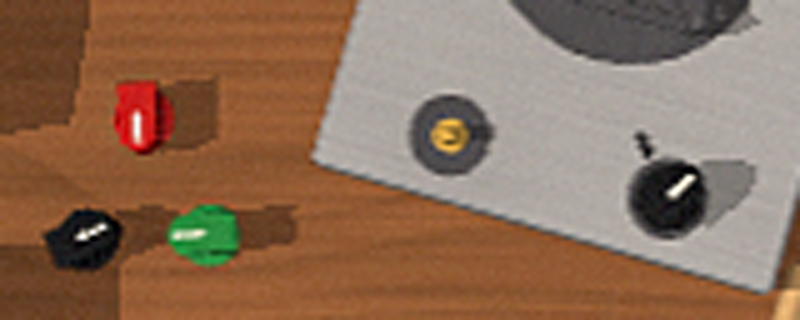

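View pics/s1.png

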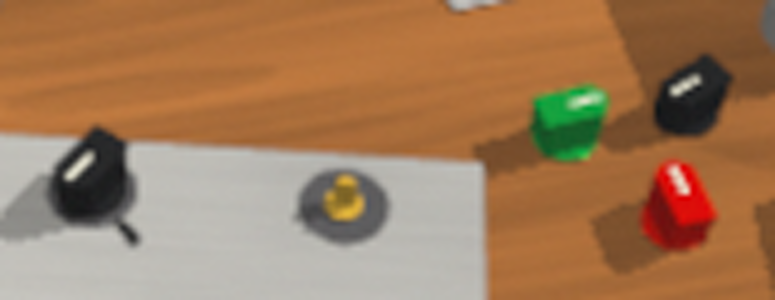

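Run:
```python
from h import *
i=optics.camera_info('top'); s=optics.camera_info('scene')
z=lambda u,v:(150+u/5-.4,160+v/5-.4)
q=lambda u,v:(215+u/5-.4,150+v/5-.4)
for n,a,b,h in [('main skirt',z(668,198),q(93,190),.06),('mark',z(643,145),q(128,231),.063),('spindle',z(450,133),q(345,184),.086),('spbase',z(450,134),q(344,205),.06),
 ('loose line in',z(80,241),q(672,95),.036),('loose line out',z(105,230),q(700,78),.036),('main line a',z(670,195),q(68,176),.096),('main line b',z(692,178),q(94,154),.096),
 ('cornerL',z(313,160),q(485,164),.06),('cornerR',z(770,292),q(0,133),.06)]:
    print(n,plane(i,a,h).round(4),plane(s,b,h).round(4))
```

```text
main skirt [[ 0.4686 -0.1149  0.06  ]] [[ 0.4704 -0.1126  0.06  ]]
mark [[ 0.5057 -0.0969  0.063 ]] [[ 0.5083 -0.0967  0.063 ]]
spindle [[0.5109 0.0384 0.086 ]] [[0.5157 0.0395 0.086 ]]
spbase [[0.5126 0.0392 0.06  ]] [[0.5132 0.0411 0.06  ]]
loose line in [[0.4357 0.3046 0.036 ]] [[0.4509 0.2857 0.036 ]]
loose line out [[0.4438 0.2866 0.036 ]] [[0.4405 0.3094 0.036 ]]
main line a [[ 0.4683 -0.1141  0.096 ]] [[ 0.4833 -0.1288  0.096 ]]
main line b [[ 0.4802 -0.1293  0.096 ]] [[ 0.4696 -0.1103  0.096 ]]
cornerL [[0.4934 0.1357 0.06  ]] [[0.4994 0.1377 0.06  ]]
cornerR [[ 0.4028 -0.1871  0.06  ]] [[ 0.4132 -0.1641  0.06  ]]
```

```bash
cat >> h.py <<'E'
from scipy.spatial.transform import Rotation as Ro
def tool(o=None):
    o=o or get_obs(); return o['eef_pos'],Ro.from_quat(o['tool_rot']).as_matrix()
def togo(target,yaw=None):
    """shift in tool axes cm, roll deg so that tool x has given world yaw (deg)"""
    o=get_obs(); p,R=tool(o); d=R.T@(np.array(target)-p)*100
    y=np.degrees(np.arctan2(R[1,0],R[0,0])); r=None
    if yaw is not None: r=-((yaw-y+180)%360-180)
    print('t',round(o['clock'],2),'tcp',p.round(4),'yaw',round(y,1),'tilt',np.degrees(np.arccos(-R[2,2])).round(2),'q1,q6',np.degrees(o['joint_pos'][[0,5]]).round(1),'shift cm',d.round(2),'roll',r,'F',o['ft_force'].round(1),'w',round(o['grip_width'],4))
E
python3 - <<'E'
from h import *
togo([.47,-.113,.25],41)
i=optics.camera_info('wrist'); p,R=tool(); Rc=np.array(i['R']); c=-Rc.T@i['t']
print(i['vfov'],i['k1'],'cam in tool',R.T@(c-p), 'cam axes in tool',(R.T@Rc.T).round(3))
E
```

```text
t 0.1 tcp [ 0.1532 -0.4754  0.2445] yaw -72.1 tilt 0.11 q1,q6 [-72.1  90. ] shift cm [-24.77 -41.27  -0.5 ] roll -113.13444409530189 F [-0.1  0.6  0.5] w 0.0854
70.00200751825436 -0.03789205270014386 cam in tool [ 0.00072778 -0.08218018 -0.12716001] cam axes in tool [[ 1.     0.001 -0.001]
 [-0.     0.95   0.313]
 [ 0.001 -0.313  0.95 ]]
```

```bash
python3 -m inch '[[[8.5,-3.1,-5.2,-0.1,-10.6],[8.5,-6.2,-10.3,-0.1,-21],[8.5,-9.3,-15.5,-0.2,-32],[8.5,-12.4,-20.7,-0.2,-42],[8.5,-15.5,-25.8,-0.3,-53]]]'; python3 -c "
from h import *
togo([.47,-.113,.25],41)"
```

```text
clock: 0.72
eef_pos: [0.352, -0.247, 0.2475]
tool_rot: [0.986, -0.166, -0.001, -0.001]
ft_force: [0.8, -0.8, 0.8]
grip_width: 0.0851
t 0.72 tcp [ 0.352  -0.247   0.2475] yaw -19.1 tilt 0.12 q1,q6 [-35.1  74. ] shift cm [  6.78 -16.52  -0.23] roll -60.05705010830823 F [ 0.8 -0.8  0.8] w 0.0851
```

```bash
python3 -m inch '[[[8.5,1.4,-3.3,0,-10.6],[8.5,2.7,-6.6,-0.1,-21],[8.5,4.1,-9.9,-0.2,-32],[8.5,5.4,-13.2,-0.2,-42],[8.5,6.8,-16.5,-0.2,-53]]]'
python3 - <<'E'
from h import *
togo([.47,-.113,.25],41)
p,d=optics.camera('wrist'); np.savez('w1.npz',p=p,d=d,i=optics.camera_info('wrist')); cv2.imwrite('pics/w1.png',p[:,:,::-1])
E
```

```text
clock: 1.35
eef_pos: [0.4705, -0.1122, 0.2493]
tool_rot: [0.956, 0.293, -0.001, -0.001]
ft_force: [-0.7, -0.2, -0.5]
grip_width: 0.0847
t 1.35 tcp [ 0.4705 -0.1122  0.2493] yaw 34.0 tilt 0.15 q1,q6 [-13.5  42.5] shift cm [-0.09  0.04 -0.07] roll -6.952391307013556 F [-0.7 -0.2 -0.5] w 0.0847
```

View pics/w1.png

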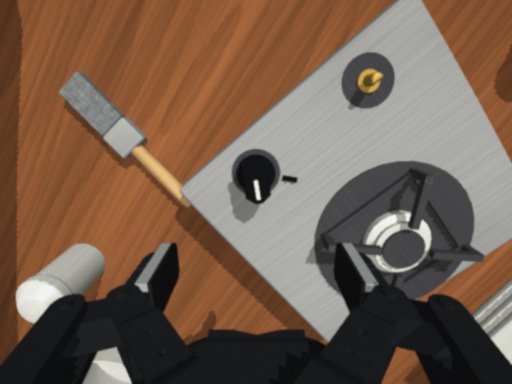

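The wrist view shows the main knob skirt at about (256,173), its line running from (254,179) to (259,198), the mark at (290,179) and the spindle tip at (371,80). I'll measure these precisely.

Run:
```python
from h import *
f=np.load('w1.npz',allow_pickle=True); p=f['p'];i=f['i'].item()
zoom(p,215,45,195,170,4,'pics/w1z.png')
print(f['d'][173,250:262],f['d'][80,366:376])
```

```text
[0.29007575 0.28987122 0.28967944 0.28936845 0.2904867  0.28915545
 0.28987223 0.29074985 0.28989556 0.28984755 0.29082283 0.29030278] [0.28181186 0.27864596 0.27663687 0.27223268 0.2736452  0.2708527
 0.27036372 0.27139464 0.27165404 0.27080962]
```

View pics/w1z.png

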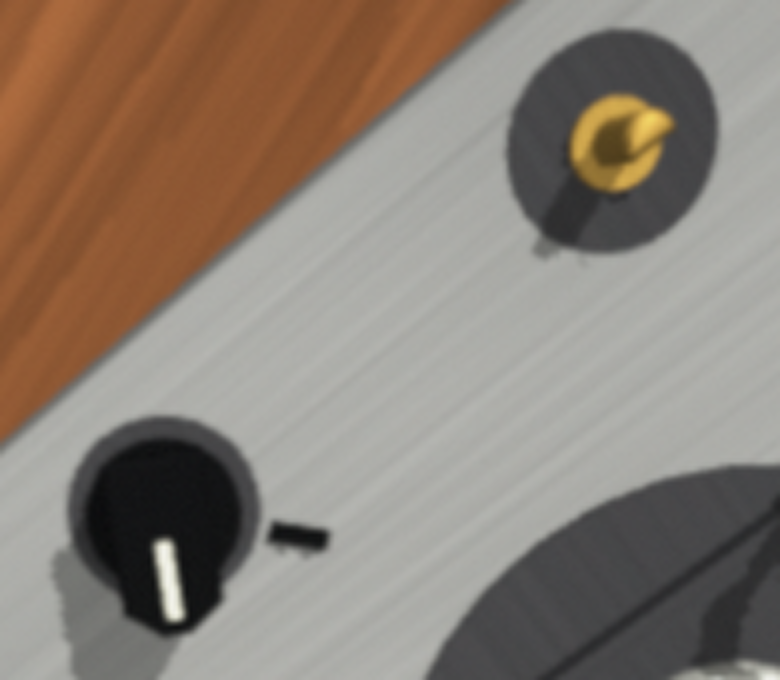

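Run:
```python
from h import *
f=np.load('w1.npz',allow_pickle=True); p=f['p'];i=f['i'].item()
Z=lambda u,v:(215+u/4-.4,45+v/4-.4)
def pr(n,a,h): 
    r=plane(i,[Z(*x) for x in a],h); print(n,r.round(4).tolist()); return r
r=pr('grey disc L,R,T,B',[(67,508),(260,510),(165,415)],.06)
r=pr('grey disc same at .067',[(67,508),(260,510),(165,415)],.067)
l=pr('line',[(163,541),(176,620)],.096); v=l[1]-l[0]; print(np.degrees(np.arctan2(v[1],v[0])))
m=pr('mark',[(270,530),(328,540)],.063); v=m[1]-m[0]; print(np.degrees(np.arctan2(v[1],v[0])))
e=pr('edge',[(0,440),(500,0)],.06);v=e[1]-e[0]; print('front edge +-90',np.degrees(np.arctan2(v[1],v[0])))
# ellipse fits
g=cv2.cvtColor(p,cv2.COLOR_RGB2HSV)
m=((g[:,:,2]<90)&(g[:,:,1]<90)).astype(np.uint8)
for n,(u,vv),h in [('spdisc',(372,84),.06),('knob',(256,173),.06)]:
    mm=np.zeros_like(m); mm[vv-33:vv+33,u-33:u+33]=m[vv-33:vv+33,u-33:u+33]
    cs,_=cv2.findContours(mm,cv2.RETR_EXTERNAL,cv2.CHAIN_APPROX_NONE)
    c=max(cs,key=cv2.contourArea); print(n,cv2.contourArea(c),cv2.boundingRect(c))
    if n=='spdisc':
        h_=cv2.convexHull(c); w=plane(i,h_.reshape(-1,2),h); (x,y),rr=cv2.minEnclosingCircle(w[:,:2].astype(np.float32)); print('circle',x,y,rr)
gold=((g[:,:,0]>12)&(g[:,:,0]<32)&(g[:,:,1]>110)).astype(np.uint8); gold[120:]=0;gold[:60]=0;gold[:,:350]=0;gold[:,400:]=0
print('gold',cv2.boundingRect(gold))
print('tip',plane(i,[Z(655,128)],.086), 'collar',plane(i,[Z(616,143)],.064))
for X in [(.513,.039,.06),(.513,.039,.086)]: print(proj(i,[X]),(proj(i,[X])-[215,45]+.4)*4)
```

```text
grey disc L,R,T,B [[0.4507, -0.1243, 0.06], [0.4982, -0.0924, 0.06], [0.459, -0.0851, 0.06]]
grey disc same at .067 [[0.4502, -0.1226, 0.067], [0.4967, -0.0914, 0.067], [0.4583, -0.0842, 0.067]]
line [[0.4742, -0.1084, 0.096], [0.4897, -0.1247, 0.096]]
-46.529692136538124
mark [[0.5036, -0.0952, 0.063], [0.5196, -0.088, 0.063]]
24.435582722909523
edge [[0.4235, -0.1183, 0.06], [0.4694, 0.0548, 0.06]]
front edge +-90 75.14243693822579
spdisc 2137.0 (342, 53, 52, 55)
circle 0.5173165202140808 0.044205307960510254 0.028799504041671753
knob 1807.5 (233, 150, 46, 55)
gold (357, 69, 27, 24)
tip [[0.51631334 0.0465713  0.086     ]] collar [[0.51671028 0.04445922 0.064     ]]
[[361.33816424  82.89579444]] [[586.95265694 153.18317775]]
[[370.90429596  81.15369604]] [[625.21718384 146.21478415]]
```

Run:
```python
from h import *
a=optics.camera_info('wrist'); o=get_obs(); p,d=optics.camera('wrist'); b=optics.camera_info('wrist')
print(o['eef_pos'],get_obs()['eef_pos'],o['joint_vel'].round(4))
f=np.load('w1.npz',allow_pickle=True); i=f['i'].item()
for k in (i,a,b): print(-np.array(k['R']).T@k['t'])
print(np.abs(p.astype(int)-f['p']).mean())
np.savez('w2.npz',p=p,d=d,i=a)
# depth check: back-project depth at disc/hob
K_=K(a)
for u,v in [(290,150),(256,165),(330,130),(60,200)]:
    o_,r=ray(a,[(u,v)]); print((o_+r*d[v,u]).round(4))
for n in('top','scene'):
    P,D=optics.camera(n); ii=optics.camera_info(n); np.savez(n+'2.npz',p=P,d=D)
    px=proj(ii,[(.4745,-.1084,.06),(.517,.0443,.06)]); print(n,px)
```

```text
[ 0.47322663 -0.10951953  0.2491139 ] [ 0.471715   -0.11103983  0.24899998] [-0.0485 -0.0228 -0.0363  0.0062 -0.0355  0.1737]
[ 0.42986007 -0.04406754  0.37655766]
[ 0.42986007 -0.04406754  0.37655766]
[ 0.42911426 -0.04501507  0.37642014]
6.88041517469618
[[ 0.4931 -0.0644  0.0581]]
[[ 0.466  -0.0952  0.0936]]
[[ 0.517  -0.0199  0.0586]]
[[ 0.2671 -0.3203 -0.0007]]
top [[281.36784064 197.50559182]
 [238.16192174 185.13760618]]
scene [[234.71140984 188.403733  ]
 [284.66584165 191.39413756]]
```

Run:
```python
from h import *
for k in range(3): optics.camera('top')
a=optics.camera_info('wrist'); o=get_obs(); p,d=optics.camera('wrist')
print(o['eef_pos'],get_obs()['eef_pos'],o['clock'])
np.savez('w2.npz',p=p,d=d,i=a); i=a
g=cv2.cvtColor(p,cv2.COLOR_RGB2HSV)
m=((g[:,:,2]<90)&(g[:,:,1]<90)).astype(np.uint8)
mm=np.zeros_like(m); mm[48:120,339:405]=m[48:120,339:405]
cs,_=cv2.findContours(mm,cv2.RETR_EXTERNAL,cv2.CHAIN_APPROX_NONE); c=max(cs,key=cv2.contourArea)
w=plane(i,cv2.convexHull(c).reshape(-1,2),.06); print('spindle disc',cv2.minEnclosingCircle(w[:,:2].astype(np.float32)))
zoom(p,215,45,195,170,4,'pics/w2z.png')
```

```text
[ 0.46942036 -0.11384367  0.24950956] [ 0.46950077 -0.11394042  0.24964104] 1.7
spindle disc ((0.5154367089271545, 0.040698084980249405), 0.028795747086405754)
```

View pics/w2z.png

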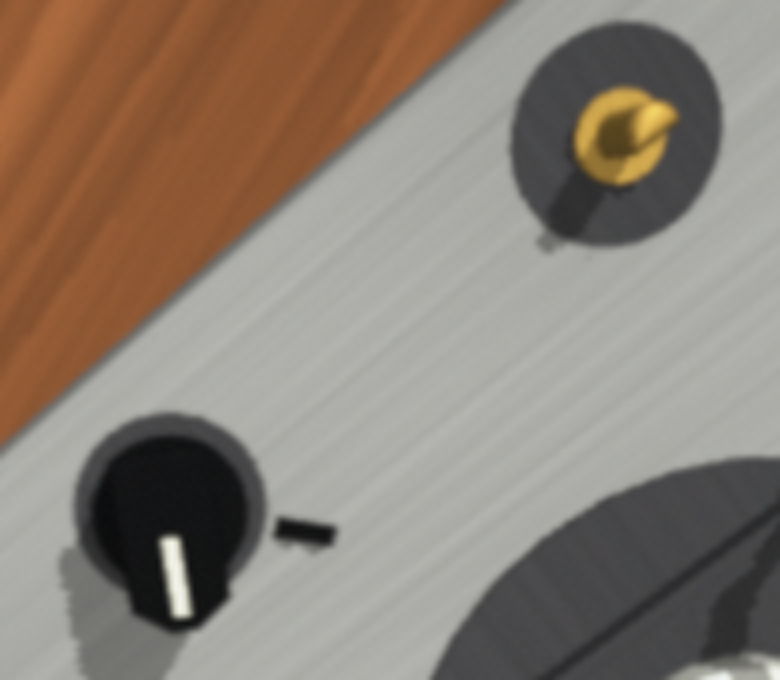

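Run:
```python
from h import *
f=np.load('w2.npz',allow_pickle=True); p=f['p'];i=f['i'].item()
Z=lambda u,v:(215+u/4-.4,45+v/4-.4)
l=plane(i,[Z(170,538),Z(183,617)],.096)[:,:2]; m=plane(i,[Z(277,527),Z(335,537)],.063)[:,:2]
ang=lambda v:np.degrees(np.arctan2(v[1],v[0]))
print('line',l,ang(l[1]-l[0]),'mark',m,ang(m[1]-m[0]))
a=l[1]-l[0];b=m[1]-m[0]; s=np.linalg.solve(np.c_[a,-b],m[0]-l[0]); X=l[0]+s[0]*a
print('axis by intersection',X, 'dist mark mid',np.linalg.norm(m.mean(0)-X))
P=plane(i,[Z(74,507),Z(268,507),Z(171,412),Z(103,437),Z(238,437)],.06)[:,:2]
A=np.c_[2*P,np.ones(len(P))]; c=np.linalg.lstsq(A,(P**2).sum(1),rcond=None)[0]; print('disc',c[:2],np.sqrt(c[2]+c[:2]@c[:2]))
v=m.mean(0)-c[:2]; print('mark from disc',np.linalg.norm(v),ang(v))
e=plane(i,[Z(0,442),Z(500,0)],.06)[:,:2]; print('edge',ang(e[1]-e[0]))
D=np.array([.0428,.1526]); print('spindle disc in hob frame rel main', )
togo([c[0],c[1],.10],ang(a)+90)
```

```text
line [[ 0.47118486 -0.11149045]
 [ 0.48646054 -0.12805465]] -47.317426390075354 mark [[ 0.50081792 -0.09869469]
 [ 0.51694074 -0.09165273]] 23.594261880264593
axis by intersection [ 0.47128155 -0.11159529] dist mark mid 0.041027565014431874
disc [ 0.47191918 -0.11195425] 0.028845685216837766
mark from disc 0.040591114316260384 24.418860359753523
edge 74.38235920581401
spindle disc in hob frame rel main
t 1.75 tcp [ 0.4695 -0.1139  0.2496] yaw 33.6 tilt 0.13 q1,q6 [-13.7  42.7] shift cm [ 0.31  0.   14.96] roll -9.109596321579858 F [ 0.3 -0.   0.2] w 0.0847
```

```bash
python3 -m inch '[[[5,0.3,0,3,-9],[5,0.3,0,7,-9],[5,0.3,0,10,-9],[5,0.3,0,10.5,-9],[5,0.3,0,10.5,-9]]]';  python3 - <<'E'
from h import *
togo([.4716,-.1118,.086],43)
i=optics.camera_info('wrist');p,d=optics.camera('wrist'); cv2.imwrite('pics/w3.png',p[:,:,::-1])
E
```

```text
clock: 2.38
eef_pos: [0.472, -0.1126, 0.1453]
tool_rot: [0.932, 0.363, -0.0, -0.001]
ft_force: [0.4, 0.0, 0.6]
grip_width: 0.0498
t 2.38 tcp [ 0.472  -0.1126  0.1453] yaw 42.5 tilt 0.11 q1,q6 [-13.5  34. ] shift cm [ 0.02 -0.08  5.93] roll -0.49142040313159896 F [0.4 0.  0.6] w 0.0498
```

View pics/w3.png

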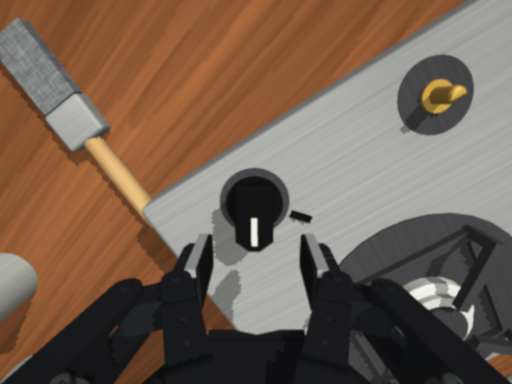

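The knob line is upright at column 254, centred between the jaws. Next I'll descend and grip.

```bash
python3 -m inch '[[[5,0,-0.1,3,-0.5],[5,0,-0.1,5.5,-0.5],[5,0,-0.1,5.9,-0.5],[4,0,-0.1,5.9,-0.5],[2,0,-0.1,5.9,-0.5]]]';  python3 - <<'E'
from h import *
togo([.4716,-.1118,.086],43)
E
```

```text
clock: 3.05
eef_pos: [0.4713, -0.1139, 0.0888]
tool_rot: [0.931, 0.366, -0.001, 0.002]
ft_force: [-5.8, -5.7, 0.9]
grip_width: 0.0266
t 3.05 tcp [ 0.4713 -0.1139  0.0888] yaw 43.0 tilt 0.24 q1,q6 [-13.4  33.6] shift cm [ 0.16 -0.13  0.28] roll -0.035146985030110045 F [-5.8 -5.7  0.9] w 0.0266
```

```bash
python3 -m inch '[[[2,0.15,-0.1,0,0],[2,0.15,-0.1,0,-10],[2,0.15,-0.1,0,-20],[2,0.15,-0.1,0,-30],[2,0.15,-0.1,0,-40]]]';  python3 - <<'E'
from h import *
togo([.4716,-.1118,.086],114.1)
E
```

```text
clock: 3.68
eef_pos: [0.4718, -0.1128, 0.0889]
tool_rot: [0.748, 0.664, -0.002, 0.002]
ft_force: [0.6, -2.1, -7.4]
grip_width: 0.0267
t 3.67 tcp [ 0.4718 -0.1128  0.0889] yaw 83.2 tilt 0.31 q1,q6 [-13.3  -6.5] shift cm [ 0.1  -0.03  0.29] roll -30.858677126300194 F [ 0.6 -2.1 -7.4] w 0.0267
```

```bash
python3 -m inch '[[[2,0,0,0,-10],[2,0,0,0,-20],[2,0,0,0,-31],[2,0,0,0,-31],[2,0,0,0,-31]]]';  python3 - <<'E'
from h import *
togo([.4716,-.1118,.086],114.1)
E
```

```text
clock: 4.3
eef_pos: [0.4716, -0.1121, 0.0889]
tool_rot: [0.544, 0.839, -0.002, 0.001]
ft_force: [0.1, 4.2, -5.3]
grip_width: 0.0264
t 4.3 tcp [ 0.4716 -0.1121  0.0889] yaw 114.1 tilt 0.21 q1,q6 [-13.2 -37.4] shift cm [0.02 0.01 0.29] roll 0.025969090540939987 F [ 0.1  4.2 -5.3] w 0.0264
```

```bash
python3 -m inch '[[[5,0,0,0,0],[5,0,0,0,0],[5,0,0,0,0],[5,0,0,-4,0],[5,0,0,-8,0]]]';  python3 -m inch '[[[5,0,0,-4,0],[5,0,0,-6,0],[5,0,0,-6,0],[5,0,0,-6,0],[5,0,0,-6,0]]]'
python3 - <<'E'
from h import *
i=optics.camera_info('wrist');p,d=optics.camera('wrist'); cv2.imwrite('pics/w4.png',p[:,:,::-1])
np.savez('w4.npz',p=p,d=d,i=i)
togo([.44,.295,.25],None)
E
```

```text
clock: 4.92
eef_pos: [0.4714, -0.112, 0.1698]
tool_rot: [0.544, 0.839, -0.002, 0.0]
ft_force: [0.6, -0.3, 0.1]
grip_width: 0.05
clock: 5.55
eef_pos: [0.4706, -0.1116, 0.2283]
tool_rot: [0.544, 0.839, -0.003, -0.001]
ft_force: [-0.2, 0.1, 0.7]
grip_width: 0.0498
t 5.6 tcp [ 0.4707 -0.1116  0.2285] yaw 114.1 tilt 0.3 q1,q6 [-13.2 -37.3] shift cm [38.37 13.78 -2.28] roll None F [-0.1  0.2 -0.2] w 0.0501
```

View pics/w4.png

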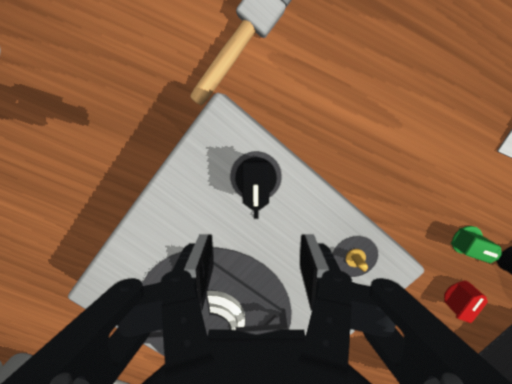

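```bash
python3 - <<'E'
from h import *
f=np.load('w4.npz',allow_pickle=True); p=f['p'];i=f['i'].item()
zoom(p,220,140,160,150,5,'pics/w4z.png')
E
python3 -m inch '[[[5,6,2.1,-0.3,0],[5,12,4.2,-0.7,0],[5,18,6.3,-1,0],[5,24,8.4,-1.4,0],[5,29,10.5,-1.8,0]]]'
python3 -m inch '[[[5,4,1.5,-0.2,0],[5,7,2.5,-0.3,0],[5,7,2.5,-0.3,0],[5,7,2.5,-0.3,0],[5,7,2.5,-0.3,0]]]'
python3 - <<'E'
from h import *
i=optics.camera_info('wrist');p,d=optics.camera('wrist'); cv2.imwrite('pics/w5.png',p[:,:,::-1])
np.savez('w5.npz',p=p,d=d,i=i)
togo([.44,.295,.25],None)
E
```

```text
clock: 6.22
eef_pos: [0.4475, 0.1979, 0.2449]
tool_rot: [0.544, 0.839, -0.003, -0.001]
ft_force: [1.0, 0.5, 0.9]
grip_width: 0.0502
clock: 6.85
eef_pos: [0.4418, 0.2709, 0.2474]
tool_rot: [0.545, 0.839, -0.003, -0.001]
ft_force: [-0.3, -0.6, 0.1]
grip_width: 0.0502
t 6.9 tcp [0.4419 0.2709 0.2476] yaw 114.0 tilt 0.39 q1,q6 [31.5  7.5] shift cm [ 2.28  0.81 -0.25] roll None F [ 0.2 -0.5  0.2] w 0.0499
```

View pics/w4z.png

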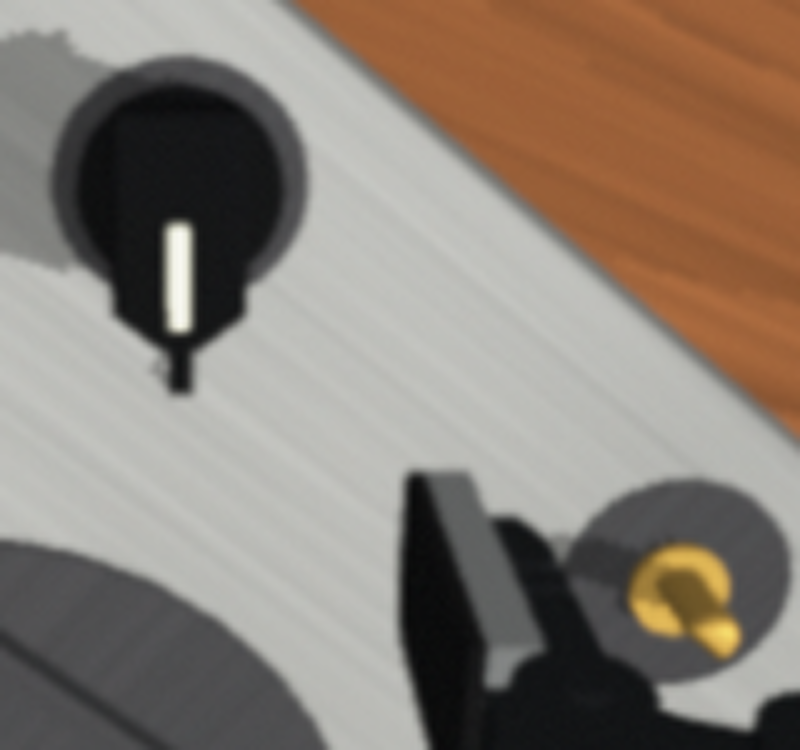

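View pics/w5.png

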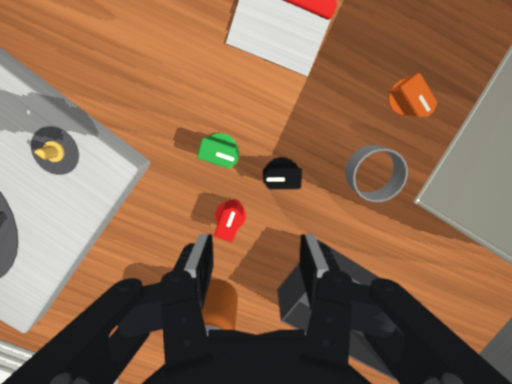

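Run:
```python
from h import *
f=np.load('w5.npz',allow_pickle=True); p=f['p'];i=f['i'].item()
zoom(p,245,145,75,55,10,'pics/w5z.png')
```

```text
(no output)
```

View pics/w5z.png

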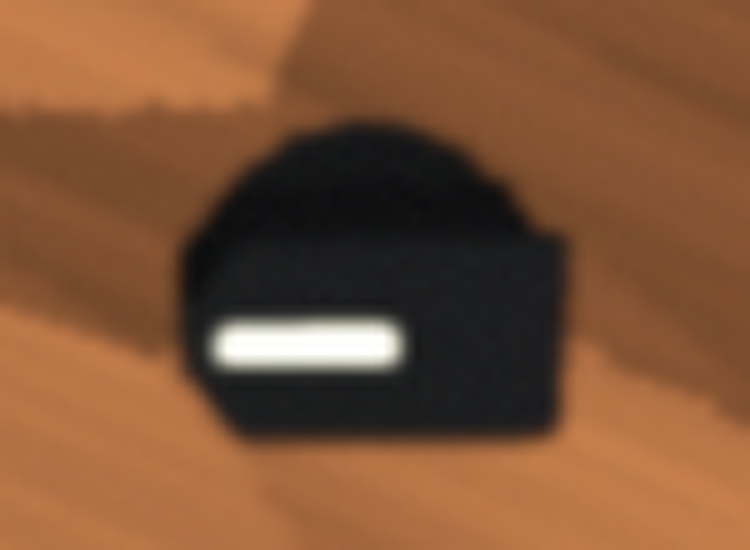

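Run:
```python
from h import *
f=np.load('w5.npz',allow_pickle=True); p=f['p'];i=f['i'].item()
Z=lambda u,v:(245+u/10-.45,145+v/10-.45)
l=plane(i,[Z(403,344),Z(211,346)],.036)[:,:2]; v=l[1]-l[0]; a=np.degrees(np.arctan2(v[1],v[0]))
print(l,np.linalg.norm(v),a)
P=plane(i,[Z(370,121),Z(300,138),Z(240,182),Z(440,140),Z(510,185)],.004)[:,:2]
A=np.c_[2*P,np.ones(len(P))]; c=np.linalg.lstsq(A,(P**2).sum(1),rcond=None)[0]; print('skirt',c[:2],np.sqrt(c[2]+c[:2]@c[:2]))
e=plane(i,[Z(565,235),Z(555,435)],.036)[:,:2]; print('back edge mid',e.mean(0),'len',np.linalg.norm(e[1]-e[0]))
togo([*l[0],.15],a+90)
```

```text
[[0.44067287 0.30964614]
 [0.45094345 0.28729651]] 0.02459655866081262 -65.31924065866325
skirt [0.44317711 0.30912496] 0.024646479242585083
back edge mid [0.4315267  0.32755858] len 0.02649048734858696
t 6.9 tcp [0.4419 0.2709 0.2476] yaw 114.0 tilt 0.39 q1,q6 [31.5  7.5] shift cm [3.61 1.53 9.74] roll 89.3277326204883 F [ 0.2 -0.5  0.2] w 0.0499
```

```bash
python3 -m inch '[[[5,1,0.4,1,10.5],[5,2,0.8,2,21],[5,3,1.2,3,31.5],[5,3.6,1.5,4,42],[5,3.6,1.5,5,52]]]'
python3 - <<'E'
from h import *
togo([.442,.309,.15],24.7)
E
```

```text
clock: 7.52
eef_pos: [0.4411, 0.3092, 0.1972]
tool_rot: [0.859, 0.512, -0.003, 0.001]
ft_force: [0.3, -0.4, -0.2]
grip_width: 0.0502
t 7.53 tcp [0.4411 0.3092 0.1972] yaw 61.6 tilt 0.37 q1,q6 [35.1 63.4] shift cm [0.05 0.1  4.72] roll 36.91705234774514 F [ 0.3 -0.4 -0.2] w 0.0502
```

```bash
python3 -m inch '[[[5,0,0,1.5,10.5],[5,0,0.1,3,21],[5,0,0.1,4.7,31],[5,0,0.1,4.7,37],[5,0,0.1,4.7,37]]]'
python3 - <<'E'
from h import *
optics.camera('top');optics.camera('top')
i=optics.camera_info('wrist');togo([.442,.309,.15],24.7);p,d=optics.camera('wrist'); cv2.imwrite('pics/w6.png',p[:,:,::-1])
np.savez('w6.npz',p=p,d=d,i=i)
E
```

```text
clock: 8.15
eef_pos: [0.442, 0.3077, 0.1501]
tool_rot: [0.977, 0.213, -0.003, 0.002]
ft_force: [-0.1, -0.5, 0.2]
grip_width: 0.0499
t 8.25 tcp [0.4421 0.3081 0.1506] yaw 24.6 tilt 0.33 q1,q6 [ 34.9 100.2] shift cm [ 0.03 -0.09  0.06] roll -0.052183910146737844 F [-0.9 -0.   0. ] w 0.0496
```

View pics/w6.png

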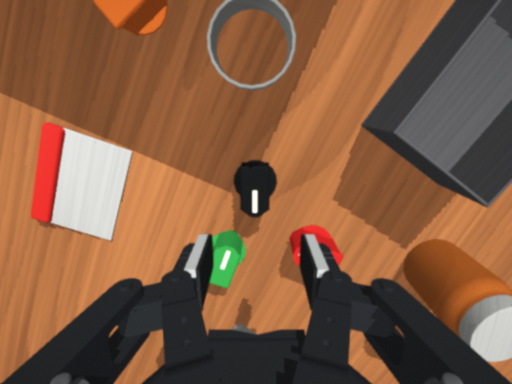

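Run:
```python
from h import *
f=np.load('w6.npz',allow_pickle=True); p=f['p'];i=f['i'].item()
zoom(p,220,150,70,75,8,'pics/w6z.png')
```

```text
(no output)
```

View pics/w6z.png

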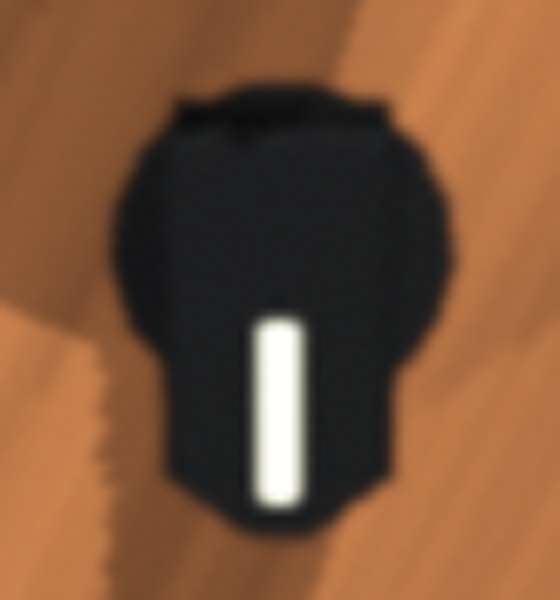

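Run:
```python
from h import *
f=np.load('w6.npz',allow_pickle=True); p=f['p'];i=f['i'].item()
Z=lambda u,v:(220+u/8-.45,150+v/8-.45)
l=plane(i,[Z(279,318),Z(280,508)],.036)[:,:2]; v=l[1]-l[0]; print(l,np.linalg.norm(v),np.degrees(np.arctan2(v[1],v[0])))
P=plane(i,[Z(110,248),Z(457,248),Z(122,190),Z(445,190),Z(125,310),Z(442,310)],.004)[:,:2]
A=np.c_[2*P,np.ones(len(P))]; c=np.linalg.lstsq(A,(P**2).sum(1),rcond=None)[0]; print('skirt',c[:2],np.sqrt(c[2]+c[:2]@c[:2]))
t=plane(i,[Z(280,538)],.036)[0,:2]; u=v/np.linalg.norm(v);print('nose->axis',t-u*.026, 'y from tool', (l[0]+u*0))
togo([*(l[0]+u*.001),.02],24.6)
togo([*c[:2],.02],24.6)
```

```text
[[0.44111478 0.30958359]
 [0.45110358 0.28801277]] 0.023771336202768195 -65.15256769968765
skirt [0.44173746 0.30871087] 0.022355556433919118
nose->axis [0.44179306 0.30807368] y from tool [0.44111478 0.30958359]
t 8.3 tcp [0.4421 0.3082 0.1506] yaw 24.6 tilt 0.32 q1,q6 [ 34.9 100.3] shift cm [ 0.03 -0.09 13.06] roll 0.04370565497092116 F [-0.2 -0.9 -0.6] w 0.0499
t 8.3 tcp [0.4421 0.3082 0.1506] yaw 24.6 tilt 0.32 q1,q6 [ 34.9 100.3] shift cm [ 0.05 -0.08 13.06] roll 0.04370565497092116 F [-0.2 -0.9 -0.6] w 0.0499
```

```bash
python3 -m inch '[[[5,0,-0.05,4,0],[5,0,-0.05,8,0],[5,0,-0.05,11.5,0],[5,0,-0.05,12.8,0],[5,0,-0.05,12.8,0]]]'
python3 - <<'E'
from h import *
togo([.4417,.3086,.022],24.8)
E
```

```text
clock: 8.93
eef_pos: [0.4412, 0.308, 0.0224]
tool_rot: [0.977, 0.214, -0.003, 0.002]
ft_force: [-0.1, 0.5, 0.8]
grip_width: 0.0497
t 8.93 tcp [0.4412 0.308  0.0224] yaw 24.7 tilt 0.39 q1,q6 [ 34.9 100.3] shift cm [ 0.07 -0.03  0.04] roll -0.1388754566092416 F [-0.1  0.5  0.8] w 0.0497
```

```bash
python3 -m inch '[[[3.5,0.03,-0.03,0,0],[2,0.03,-0.03,0,0],[2,0.03,-0.03,0,0],[2,0.03,-0.03,0,0],[2,0.03,-0.03,0,0]]]'
python3 -m inch '[[[2,0,0,-3,0],[2,0,0,-8,0],[2,0,0,-13,0],[2,0,0,-13,0],[2,0,0,-13,0]]]'
python3 - <<'E'
from h import *
i=optics.camera_info('wrist');togo([.515,.041,.15],74.4);p,d=optics.camera('wrist'); cv2.imwrite('pics/w7.png',p[:,:,::-1])
E
```

```text
clock: 9.55
eef_pos: [0.4427, 0.3094, 0.0242]
tool_rot: [0.977, 0.214, -0.001, 0.001]
ft_force: [0.3, 0.5, 5.6]
grip_width: 0.0265
clock: 10.18
eef_pos: [0.4426, 0.3094, 0.1539]
tool_rot: [0.977, 0.214, -0.001, 0.001]
ft_force: [-1.7, -0.5, -1.1]
grip_width: 0.0275
t 10.18 tcp [0.4426 0.3094 0.1539] yaw 24.7 tilt 0.18 q1,q6 [ 35.  100.3] shift cm [-4.62 27.41  0.44] roll -49.72660917212866 F [-1.7 -0.5 -1.1] w 0.0275
```

View pics/w7.png

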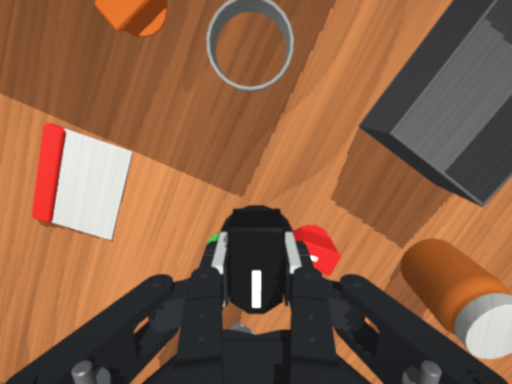

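```bash
cat >> h.py <<'E'
def circ(P):
    P=np.asarray(P)[:,:2];A=np.c_[2*P,np.ones(len(P))]; c=np.linalg.lstsq(A,(P**2).sum(1),rcond=None)[0]; return c[:2],np.sqrt(c[2]+c[:2]@c[:2])
E
python3 - <<'E'
from h import *
i=optics.camera_info('wrist'); p,R=tool(); 
for u in ((257,270),(257,307)):
    w=plane(i,[u],p[2]+.0118)[0]; print('knob line in tool',(R.T@(w-p)).round(4))
f=np.load('w4.npz',allow_pickle=True); i=f['i'].item()
Z=lambda u,v:(220+u/5-.4,140+v/5-.4)
print('w4 spindle disc',circ(plane(i,[Z(690,478),Z(792,570),Z(770,515),Z(630,495),Z(705,682),Z(765,650)],.06)))
print('w4 main disc',circ(plane(i,[Z(52,183),Z(308,183),Z(180,55),Z(75,110),Z(285,110)],.06)))
togo([.582,.022,.17],74.6)
E
```

```text
knob line in tool [ 0.0023 -0.0008 -0.0118]
knob line in tool [ 0.0024  0.0217 -0.0118]
w4 spindle disc (array([0.51608708, 0.04141503]), np.float64(0.029851382775657725))
w4 main disc (array([ 0.47137077, -0.11276368]), np.float64(0.02848151022009647))
t 10.22 tcp [0.442 0.309 0.153] yaw 24.7 tilt 0.3 q1,q6 [ 35.  100.3] shift cm [ 0.73 31.93 -1.65] roll -49.92958971673997 F [-1.   0.6 -0.6] w 0.0267
```

```bash
python3 -m inch '[[[2,0.1,6,-0.5,-10],[2,0.3,12,-1,-20],[2,0.4,18,-1.5,-30],[2,0.6,24,-1.6,-40],[2,0.7,30,-1.6,-50]]]'
python3 -c "
from h import *
togo([.582,.022,.17],74.6)"
```

```text
clock: 10.85
eef_pos: [0.5681, 0.0488, 0.1673]
tool_rot: [0.799, 0.601, -0.004, -0.001]
ft_force: [1.0, 0.4, -0.6]
grip_width: 0.027
t 10.85 tcp [0.5681 0.0488 0.1673] yaw 74.0 tilt 0.48 q1,q6 [ 5. 21.] shift cm [-2.19  2.07 -0.27] roll -0.646400546551547 F [ 1.   0.4 -0.6] w 0.027
```

```bash
python3 -m inch '[[[2,-2.2,2.1,-0.3,-0.5],[2,-2.2,2.1,-0.3,-0.5],[2,-2.2,2.1,-0.3,-0.5],[2,-2.2,2.1,-0.3,-0.5],[2,-2.2,2.1,-0.3,-0.5]]]'
python3 - <<'E'
from h import *
optics.camera('top');optics.camera('scene')
i=optics.camera_info('wrist');togo([.582,.022,.17],74.6);p,d=optics.camera('wrist'); cv2.imwrite('pics/w8.png',p[:,:,::-1])
np.savez('w8.npz',p=p,d=d,i=i)
zoom(p,210,80,110,90,7,'pics/w8z.png')
E
```

```text
clock: 11.48
eef_pos: [0.5818, 0.0229, 0.1702]
tool_rot: [0.796, 0.606, -0.004, -0.001]
ft_force: [0.4, 0.3, -1.0]
grip_width: 0.0271
t 11.57 tcp [0.582  0.0226 0.1705] yaw 74.5 tilt 0.47 q1,q6 [ 2.3 17.8] shift cm [-0.06  0.01  0.05] roll -0.07113036835914954 F [ 0.1 -0.8 -0.2] w 0.0266
```

View pics/w8.png

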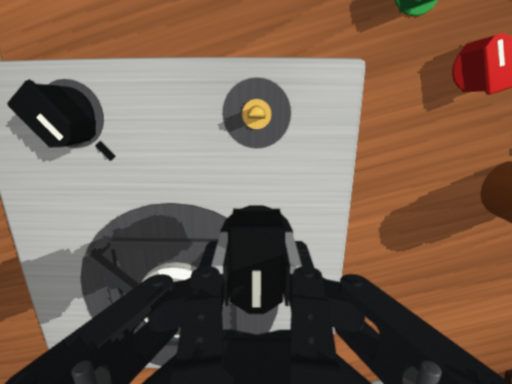

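View pics/w8z.png

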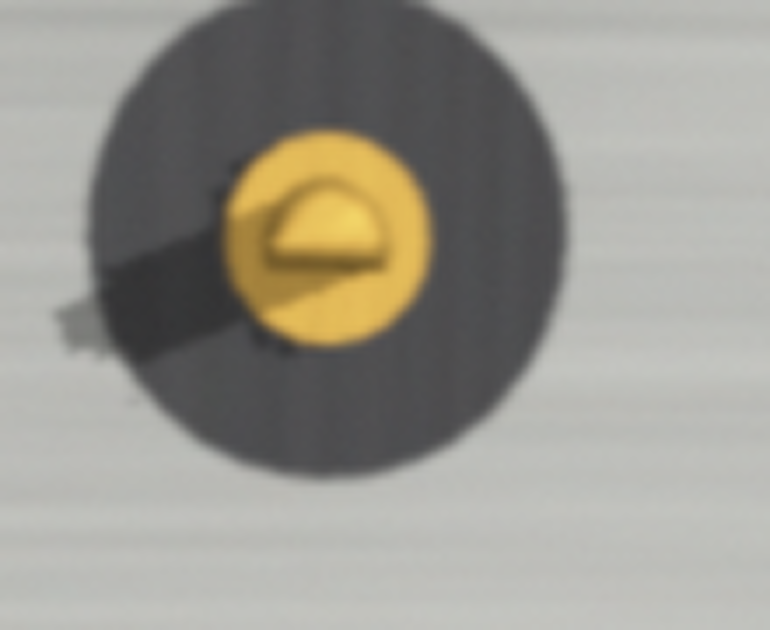

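```bash
python3 - <<'E'
from h import *
f=np.load('w8.npz',allow_pickle=True); p=f['p'];i=f['i'].item(); pp,R=tool()
Z=lambda u,v:(210+u/7-.43,80+v/7-.43)
T=lambda w:(R.T@(w-np.r_[pp[:2],0])*1000).round(2)
kn=T(plane(i,[(256.5,270),(256.5,307)],pp[2]+.0118)[0]),T(plane(i,[(256.5,307)],pp[2]+.0118)[0]); print('knob line tool mm',kn)
c,r=circ(plane(i,[Z(228,238),Z(432,238),Z(328,130),Z(328,347)],.060+.002)); print('collar',c,r,T(np.r_[c,0]))
c,r=circ(plane(i,[Z(88,235),Z(570,235),Z(328,478),Z(500,410),Z(160,410)],.06)); print('disc',c,r,T(np.r_[c,0]))
t=plane(i,[Z(270,245),Z(388,245),Z(328,178)],.086); print('top flat ends, arc top',T(t[0]),T(t[1]),T(t[2]))
e=plane(i,[(10,61),(355,59)],.06); v=e[1]-e[0]; print('edge',np.degrees(np.arctan2(v[1],v[0])))
# collar depth
print(f['d'][118,250:264].round(4)); 
o,rr=ray(i,[(258,111)]); print('tip z',(o+rr*f['d'][111,258]),'hob',[ (ray(i,[q])[0]+ray(i,[q])[1]*f['d'][q[1],q[0]])[0,2].round(4) for q in ((180,150),(320,180))])
E
python3 - <<'E'
import cv2
im=cv2.imread('pics/w8.png'); cv2.imwrite('pics/w8k.png',cv2.resize(im[195:320,205:310],None,fx=5,fy=4.8,interpolation=cv2.INTER_CUBIC))
E
```

```text
knob line tool mm (array([ 1.0000e-02, -8.5000e-01, -1.8229e+02]), array([ 4.0000e-02,  2.1480e+01, -1.8242e+02]))
collar [0.51552277 0.04165364] 0.012302673819629857 [  0.7  -69.28   0.42]
disc [0.51546453 0.04157649] 0.028925137832359612 [  0.61 -69.31   0.42]
top flat ends, arc top [ -6.11 -70.12 -85.54] [  6.49 -70.13 -85.61] [ 8.000e-02 -7.700e+01 -8.553e+01]
edge 74.23292632746703
[0.2075 0.2086 0.2087 0.208  0.2079 0.2089 0.2082 0.2083 0.2082 0.2084
 0.2072 0.2092 0.2088 0.2074]
tip z [[0.51305907 0.04340519 0.08335791]] hob [np.float64(0.0587), np.float64(0.0587)]
```

View pics/w8k.png

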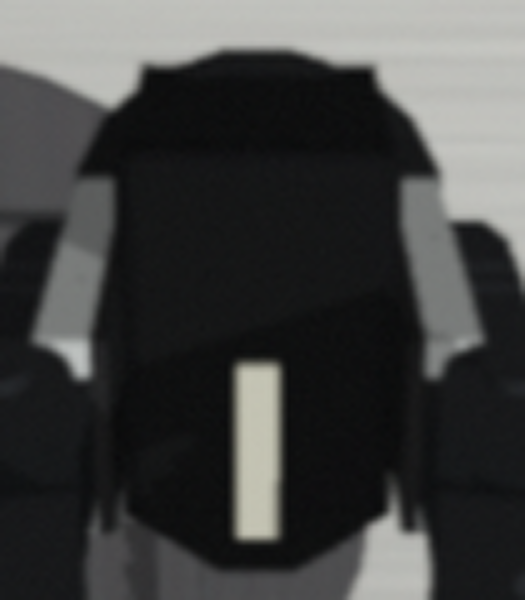

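```bash
python3 -m inch '[[[2,0.04,-4,0,0],[2,0.04,-6.9,1,0],[2,0.04,-6.9,3,0],[2,0.04,-6.9,5.2,0],[2,0.04,-6.9,5.2,0]]]'
python3 - <<'E'
from h import *
t,_=optics.camera('top');s,_=optics.camera('scene')
zoom(t,200,150,80,70,7,'pics/t9.png');zoom(s,240,140,80,70,7,'pics/s9.png')
togo([.5155,.0415,.118],74.4)
E
```

```text
clock: 12.25
eef_pos: [0.5138, 0.0412, 0.1177]
tool_rot: [0.796, 0.606, -0.005, -0.002]
ft_force: [-0.5, 0.7, -1.0]
grip_width: 0.027
t 12.35 tcp [0.5156 0.0413 0.1195] yaw 74.5 tilt 0.45 q1,q6 [ 4.7 20.1] shift cm [ 0.02 -0.01  0.15] roll 0.1309567545879986 F [-0.6  0.1 -0.3] w 0.0274
```

View pics/s9.png

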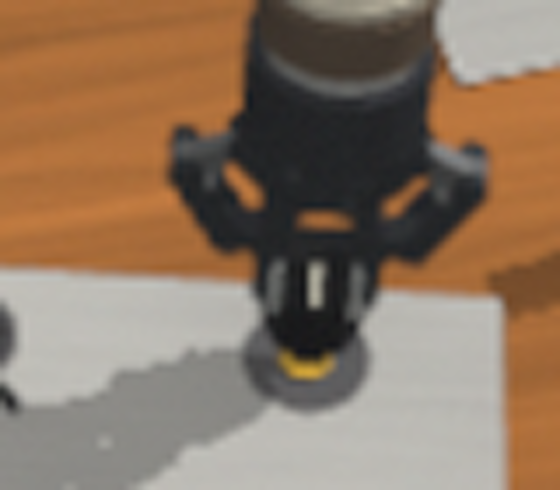

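The scene view shows the knob centred over the spindle collar at about (305,365) in the zoom. I'll descend slowly.

```bash
python3 -m inch '[[[2,0,0,0.3,0],[2,0,0,0.6,0],[2,0,0,0.9,0],[2,0,0,1.2,0],[2,0,0,1.2,0]]]'
python3 -c "
from h import *
togo([.5155,.0415,.0942],74.4)"
```

```text
clock: 12.98
eef_pos: [0.5152, 0.0412, 0.1074]
tool_rot: [0.796, 0.605, -0.004, -0.001]
ft_force: [-1.9, 0.6, 2.8]
grip_width: 0.0268
t 12.97 tcp [0.5152 0.0412 0.1074] yaw 74.5 tilt 0.48 q1,q6 [ 4.7 20.1] shift cm [0.04 0.03 1.32] roll 0.1312569199317295 F [-1.9  0.6  2.8] w 0.0268
```

```bash
python3 -m inch '[[[2,0,0,0.2,0],[2,0,0,0.4,0],[2,0,0,0.5,0],[2,0,0,0.5,0],[2,0,0,0.5,0]]]'
python3 -c "
from h import *
togo([.5155,.0415,.0942],74.4)"
```

```text
clock: 13.6
eef_pos: [0.5144, 0.0412, 0.1018]
tool_rot: [0.796, 0.606, -0.005, -0.001]
ft_force: [-2.6, 0.9, -1.8]
grip_width: 0.0269
t 13.6 tcp [0.5144 0.0412 0.1018] yaw 74.5 tilt 0.57 q1,q6 [ 4.7 20.1] shift cm [0.06 0.1  0.75] roll 0.1339313347778841 F [-2.6  0.9 -1.8] w 0.0269
```

```bash
python3 -m inch '[[[2,0,0,0.3,0],[2,0,0,0.6,0],[2,0,0,0.7,0],[2,0,0,0.7,0],[2,0,0,0.7,0]]]'
python3 -c "
from h import *
togo([.5155,.0415,.0862],74.4)"
```

```text
clock: 14.22
eef_pos: [0.5143, 0.0412, 0.0946]
tool_rot: [0.796, 0.606, -0.005, -0.002]
ft_force: [-1.9, 1.2, -2.0]
grip_width: 0.0269
t 14.22 tcp [0.5143 0.0412 0.0946] yaw 74.5 tilt 0.58 q1,q6 [ 4.7 20.1] shift cm [0.06 0.12 0.84] roll 0.136315941727446 F [-1.9  1.2 -2. ] w 0.0269
```

```bash
python3 -m inch '[[[2,0,0,0.2,0],[2,0,0,0.4,0],[2,0,0,0.6,0],[2,0,0,0.6,0],[2,0,0,0.6,0]]]'
python3 -c "
from h import *
togo([.5155,.0415,.0862],74.4)"
```

```text
clock: 14.85
eef_pos: [0.5144, 0.0412, 0.089]
tool_rot: [0.796, 0.606, -0.005, -0.001]
ft_force: [-4.1, 0.6, 4.3]
grip_width: 0.0269
t 14.85 tcp [0.5144 0.0412 0.089 ] yaw 74.5 tilt 0.55 q1,q6 [ 4.7 20.1] shift cm [0.06 0.1  0.28] roll 0.1350849600720494 F [-4.1  0.6  4.3] w 0.0269
```

```bash
python3 -m inch '[[[2,0,0,0.1,0],[2,0,0,0.2,0],[2,0,0,0.3,0],[2,0,0,0.4,0],[2,0,0,0.4,0]]]'
python3 -c "
from h import *
togo([.5155,.0415,.0862],74.4)"
```

```text
clock: 15.48
eef_pos: [0.5144, 0.0413, 0.0861]
tool_rot: [0.796, 0.606, -0.004, -0.001]
ft_force: [-5.6, 0.9, 8.9]
grip_width: 0.027
t 15.47 tcp [0.5144 0.0413 0.0861] yaw 74.5 tilt 0.51 q1,q6 [ 4.7 20.1] shift cm [ 0.05  0.1  -0.01] roll 0.13868287473292185 F [-5.6  0.9  8.9] w 0.027
```

```bash
python3 -m inch '[[[2,0,0,0.1,0],[2,0,0,0.2,0],[2,0,0,0.3,0],[2,0,0,0.3,0],[2,0,0,0.3,0]]]'
python3 - <<'E'
from h import *
togo([.5155,.0415,.0862],74.4)
t,_=optics.camera('top');s,d=optics.camera('scene');w,_=optics.camera('wrist')
zoom(s,200,140,120,80,6,'pics/s10.png');cv2.imwrite('pics/w10.png',w[:,:,::-1])
zoom(t,200,150,120,80,6,'pics/t10.png')
togo([.5155,.0415,.0862],74.4)
E
```

```text
clock: 16.1
eef_pos: [0.5145, 0.0413, 0.0858]
tool_rot: [0.796, 0.606, -0.003, -0.001]
ft_force: [-9.6, 0.8, 19.4]
grip_width: 0.0269
t 16.1 tcp [0.5145 0.0413 0.0858] yaw 74.5 tilt 0.41 q1,q6 [ 4.7 20.1] shift cm [ 0.05  0.09 -0.04] roll 0.13829243746937436 F [-9.6  0.8 19.4] w 0.0269
t 16.25 tcp [0.5145 0.0413 0.0858] yaw 74.5 tilt 0.41 q1,q6 [ 4.7 20.1] shift cm [ 0.05  0.09 -0.04] roll 0.13755486105475256 F [-8.7 -0.6 20.3] w 0.0268
```

View pics/s10.png

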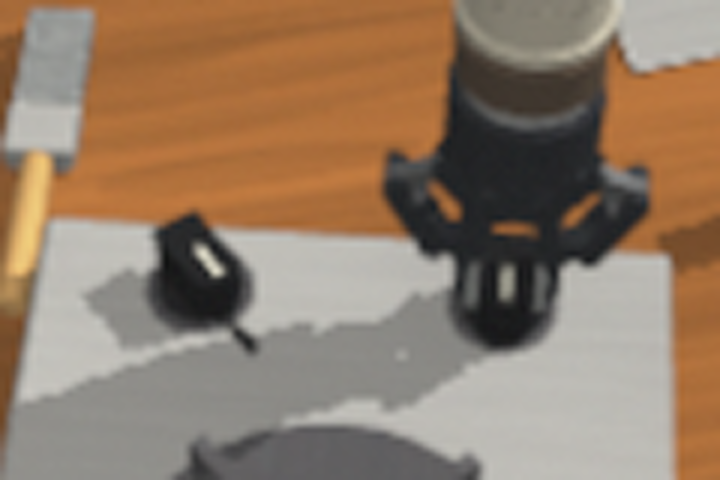

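View pics/w10.png

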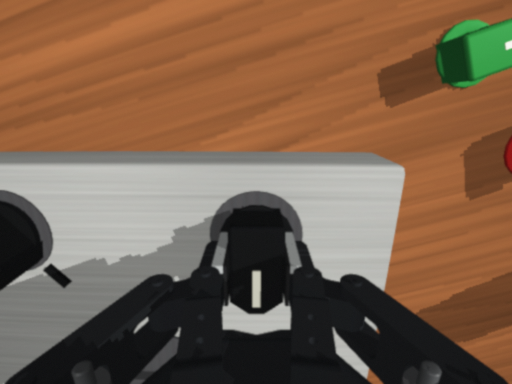

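```bash
python3 -c "
from workcell import ticket,get_obs
print(ticket.job_done()); print(get_obs()['ft_force'],get_obs()['clock'])"
```

```text
the job is handed in; nothing more can be done
None
the job is handed in; nothing more can be done
```

I turned the main gas knob to its mark, fitted the loose black knob on the D-spindle and pressed it fully in. I handed the job in at about 16 s, still gripping the knob and holding it pressed; no verdict was reported.

- **Main knob:** I turned it about 71° anticlockwise. In the wrist picture after I let go, and in the last scene picture, its pale line points straight at the raised mark.
- **Seating:** The knob slid onto the spindle with little upward force. It then met a spring-like force, rising from about -2 N to +9 N over the next 8.5 mm.
- **Pressed in:** The tool stopped at a height of 85.8 mm, against 86.2 mm expected for fully in. Pushing the target 3 mm further moved it only 0.3 mm and raised the force to about 20 N, so I take it to be at its stop.
- **Grip:** The fingers were still closed on the knob at 26.9 mm when I handed in.
- **What didn't quite agree:**
  - About 9 N of sideways force stayed on the tool, pushing it towards the robot. The tool sat about 1 mm nearer the robot than I had aimed, which I left because it is within the 3 mm allowed.
  - The position measurements disagreed with each other by about 1–2 mm.
- **Not measured directly:** I inferred the spindle's travel and the force between the fingers and the knob from the tool's height, the wrist force and the grip opening. I never moved near the bystanders, but I did not check their final positions.

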